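# Seat a press pin in the V-block length gauge

## Robot

A 7-joint arm with a two-finger parallel gripper is mounted at the origin on a cart in front of the work surface, level with it; the furniture and walls round the work are solid. World frame = base frame: x ahead of the robot, y to its left, z up, the work surface at z = 0. Lengths are in m, angles in rad, forces in N, time in s.
With the tool pointing down it reaches from about 0.4 to 0.85 m from the base axis. Payload 10.4 kg.
Tool frame: the origin (TCP) lies midway between the tips of the shut fingers; the grasp point (between the pads) lies 19 mm behind it; z points along the fingers, y is the direction in which the jaws open and shut (so a half turn about z gives the same grasp; the last joint's range is limited). The gripper opens to 85 mm and grips with 20 to 120 N. Pads are 22 mm wide; open, the fingers measure 114 mm over their backs; the gripper's body (76 mm by 85 mm) begins 54 mm behind the grasp point. The pads swing forward as they close: fully open they stand 13 mm farther back than shut.
Start: joints at [1.242, 0.332, -0.065, 1.46, 0.022, 1.35, -0.088], TCP at [0.188, -0.596, 0.231] pointing down, gripper open.
Joint ranges: [-2.6, 2.6], [-0.5, 2.12], [-1.47, 1.34], [0.16, 2.42], [-1.27, 4.41], [0.06, 2.06], [-2.6, 2.6]. Speed limits (rad/s): [2.22, 2.22, 2.79, 2.79, 3.14, 3.14, 3.14].

## Interface

Orientations are given as a unit quaternion [x, y, z, w].
In Python, from workcell import get_obs, camera, calibration, hand_in gives the robot as it stands.
- The arm moves only by the shell command python3 -m handwheel 'ROWS' [FORCE]. ROWS is JSON, a list of rows, each an object with "jaw": the finger opening in mm, from 0 to 85.4; "delta_pos": the shift along the tool's x, y, z scaled (see below), a list of three; "turn": the turn about the tool's z scaled (see below). In form: [{"jaw": jaw, "delta_pos": [tx, ty, tz], "turn": turn}, ...]. A call has 1 to 10 rows; each row is the pose to reach, as a shift and turn from the pose commanded when the call began, along the tool's axes at that moment, turning the shorter way round; what a row does not reach only later rows make up. The controller multiplies each number of a shift by 1 m and each number of a turn by pi rad. A row lasts 1/12 s, in which the tool goes at most 41.7 mm and 7.16 degrees, less where a joint would pass 70% of its speed; a pose out of reach is approached as far as the arm can. A call with a number of a shift or a turn outside -1 to 1 is refused whole. A call with a gripper value outside its range is refused whole. The fingers move at their own pace and stop on an object; FORCE is the grip in N (left out, the last holds). Time passes only in rows, so rows that repeat a pose let the fingers close. It gives the time, the measured TCP pose, the force and the opening at its end, in the units of the state.
- get_obs(): the state, without advancing time (a new reading comes with each control period).
- camera(name): name is "scene" or "top" or "wrist"; returns the picture (384x512x3 uint8, red, green, blue); there is no depth.
- calibration(name): a dict with "mtx" (3x3 intrinsics, pixels), "dist_coeffs" ([k1, k2, p1, p2, k3] as OpenCV has them; the pictures are not rectified), "rvec" (rotation vector, rad) and "tvec" (3), from world to camera coordinates, as OpenCV has them. Camera axes: x right, y down, z forward; pixel columns grow to the right and rows downward; lengths in m; the calibration is good to about 2 mm. A picture is of the moment at which its call begins: read the wrist's pose just before it. calibration takes no time and is no camera call; for the wrist camera it gives the pose at the moment of the call.
- hand_in(): hands the job in, once; it reports no verdict.
The state is a dict: "clock": time; "joint_pos": joint angles; "joint_velocities": joint speeds; "tau": joint torques, N m; "position": TCP position; "ee_rot": TCP orientation; "ft_force": force on the tool from outside, world axes, zero at the start; "torque": the same for the moment, N m; "grip_width": opening from 0.0 (shut) to 1.0 (fully open).
Only numpy, scipy, OpenCV 4.12 (cv2) and the standard library are available. Lean on these libraries where they do the work, as an engineer would, in place of code of your own. Each camera call takes 0.05 s, during which the arm holds its last target.

## Task

Take the steel pin from its cradle and lay it in the groove of the V-block length gauge. Then slide it along the groove until it is home, press it against the end stop with about 5 newtons, and leave it lying there on both flanks of the V and against the stop. The stop is held by friction only (it gives way just above 6 newtons) and must keep its setting, so feel for it; leave everything else on the bench as it is.

Things in the scene. Friction and masses are not known exactly. Their poses are not given: they have to be found in the camera images.
- pin: Plain round steel pin, 22 mm diameter, 110 mm long, both ends alike, 0.16 kg (varies by a fifth); origin at its middle on its axis, own x along its length. It starts level in the cradle, its axis 50 mm above the worktop. It is best gripped across, about 18 mm from the end nearer the robot, the end which overhangs the cradle and later the gauge.
- cradle: Small grey plastic stand, fixed to the bench: base plate 90 x 50 x 10 mm (x -30 to 60 mm) with two notched posts, 7 mm thick, about 47 mm high, at x = -10 and 38 mm, that carry the pin along x. Origin on the worktop under the pin's middle (within 3 mm), x away from the robot. The pin's -x end overhangs freely. A tall grey machine stands at the left behind it: go round its front.
- gauge: V-block length gauge, fixed to the bench. Origin on the worktop, x along the groove away from the robot, z up. Base plate 190 x 76 x 12 mm (x -85 to 105 mm); steel block 56 mm wide, 62 mm high (x -60 to 45 mm) with a 90 degree V groove along x, 31 mm wide, 15.6 mm deep. At the back, a bracket 40 mm wide and 82 mm high at x = 72 mm with a thumb knob (top at 100 mm).
- groove (a point): Open front mouth of the groove, at the axis of a pin that touches both flanks: gauge x = -60, y = 0, z = 62 mm. The round end stop's face lies 72 to 98 mm behind it along +x; that setting is not measured, feel for it. A pin laid with its far end 64 mm in is clear of the stop and does not tip; it slides with 1 to 2 N. Pressed home, its near end overhangs by 12 to 38 mm.
- spanner: Bystander: flat spanner, 159 mm long, lying in front; origin under its middle.
- hex_key: Bystander: black hex key, 94 mm long, lying in front at the right; origin under its middle.
- ring_tin: Bystander: flat round tin, 66 mm wide, 21 mm high, at the back; origin under its middle.
- die: Bystander: knurled steel die, 45 mm wide, 38 mm high, at the back; origin under its middle.
- punch: Bystander: small punch standing on its flange, 27 mm wide, 52 mm high, at the right; origin under its middle.
- marker_a: Bystander: marker pen, 135 mm long, lying at the front right; origin under its middle.

How it is judged:
On the way:
1. the pin lies along the groove and is pressed against the end stop with more than 2 N (y of pin in the frame of gauge between -0.0015 and 0.0015 m and z of pin in the frame of gauge between 0.06 and 0.064 m and angle between the x axis of pin and the x axis of gauge, either way round below 0.03 rad and contact force between pin and stop above 2 N), for 0.04 s.
At the end, for the whole second after the job is handed in: The pin lies at rest along the groove (axis within 1.5 mm sideways, 2 mm in height and 0.03 rad of the groove's axis), touching both flanks, its far end within 1.5 mm of the stop's face, released (y of pin in the frame of gauge between -0.0015 and 0.0015 m and z of pin in the frame of gauge between 0.06 and 0.064 m and angle between the x axis of pin and the x axis of gauge, either way round below 0.03 rad and x of pin in the frame of stop above -0.0565 m and contact force between pin and flank_left above 0.1 N and contact force between pin and flank_right above 0.1 N and linear speed of pin below 0.01 m/s and contact force between pin and the arm below 0.05 N and contact force between pin and the fingers below 0.05 N).
It fails at once if the stop is pushed or knocked more than 1.5 mm from its setting (distance of stop from where it was at the start of the episode above 0.0015 m).
It fails at once if the pin is driven against a flank or the stop with more than 25 N (contact force between pin and stop above 25 N or contact force between pin and flank_left above 25 N or contact force between pin and flank_right above 25 N).
It fails at once if another thing on the bench is shifted more than 20 mm (distance of any of spanner, hex_key, ring_tin, die, punch, marker_a from where it was at the start of the episode above 0.02 m).
It also fails if it takes over 58 s, if anything falls off the work surface, if the arm or the gripper's body presses on something with over 40 N, if the wrist force passes 120 N, or if a joint passes its speed limit or range.

## Working session

There is one attempt and no reset: what is moved stays moved. The work goes in short steps, Python scripts to look and compute and a shell command to move; the robot and the scene stay as the last step left them, time stands still between calls to the robot, and variables do not carry over. Pictures are saved under pics/ and viewed, and the job is handed in when it is done.

```bash
mkdir -p pics; ls; python3 - <<'E'
from workcell import get_obs, camera, calibration
import cv2
print(get_obs())
for n in ["scene","top","wrist"]:
    c=calibration(n); print(n,c)
    cv2.imwrite(f"pics/{n}0.png",camera(n)[:,:,::-1])
E
```

```text
pics
{'clock': 0.0, 'joint_pos': array([ 1.24235877,  0.33286296, -0.06470333,  1.46099483,  0.02162109,
        1.34990143, -0.08851761]), 'joint_velocities': array([ 0.00269427, -0.00084478,  0.00138257, -0.00067727, -0.00058093,
       -0.00148961, -0.00029731]), 'tau': array([ 5.59387263e-04, -6.25437856e+01,  4.95822716e-02, -3.91601837e+01,
        1.62872009e-02,  9.84538696e-03, -3.50381799e-05]), 'position': array([ 0.18805062, -0.59561935,  0.23049597]), 'ee_rot': array([ 9.88329487e-01,  1.52329526e-01, -1.56303250e-04, -7.18333918e-04]), 'ft_force': array([0.62038098, 0.44087337, 0.56676883]), 'torque': array([ 0.03795092, -0.00805919, -0.00116566]), 'grip_width': 0.9975847564953791}
scene {'mtx': array([[412.1595585 ,   0.        , 245.14788839],
       [  0.        , 412.1595585 , 189.60852274],
       [  0.        ,   0.        ,   1.        ]]), 'dist_coeffs': array([-0.10030141,  0.        ,  0.        ,  0.        ,  0.        ]), 'rvec': array([ 2.06299274, -0.83819276,  0.39957069]), 'tvec': array([-0.63295994,  0.14125807,  0.80801897])}
top {'mtx': array([[440.7459952 ,   0.        , 260.91032507],
       [  0.        , 440.7459952 , 188.30791844],
       [  0.        ,   0.        ,   1.        ]]), 'dist_coeffs': array([-0.13634117,  0.        ,  0.        ,  0.        ,  0.        ]), 'rvec': array([ 2.16542199, -2.11364465,  0.17290845]), 'tvec': array([-0.36326433,  0.55841265,  0.85210772])}
wrist {'mtx': array([[328.61867079,   0.        , 255.06297512],
       [  0.        , 328.61867079, 197.07237787],
       [  0.        ,   0.        ,   1.        ]]), 'dist_coeffs': array([-0.08755621,  0.        ,  0.        ,  0.        ,  0.        ]), 'rvec': array([-2.35748264,  1.7278985 ,  0.2305312 ]), 'tvec': array([-0.62369758, -0.03442763,  0.37836536])}
```

View pics/scene0.png

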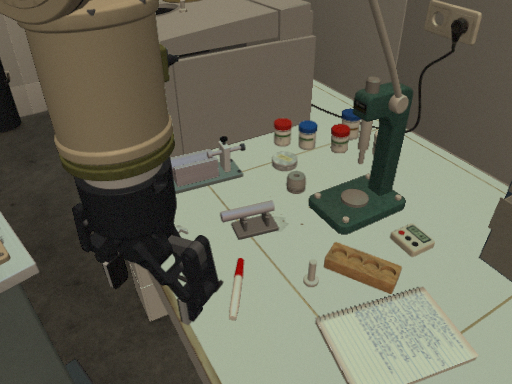

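View pics/top0.png

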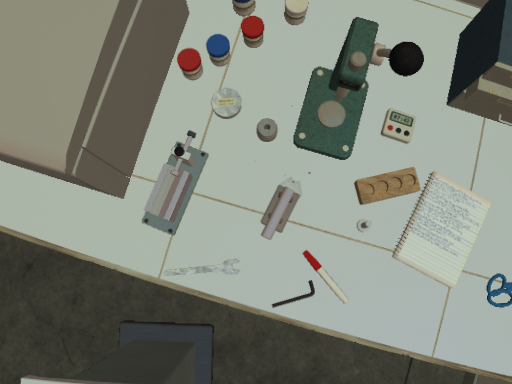

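View pics/wrist0.png

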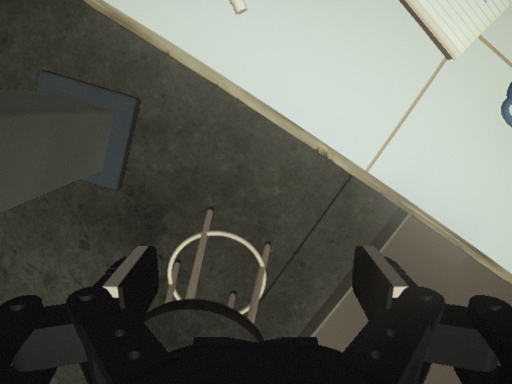

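The scene and top pictures show the pin in its cradle at about top (278,212), the gauge at about (175,190) and the machine at the left. I'll enlarge both.

```bash
cat > h.py <<'E'
import numpy as np, cv2
from workcell import get_obs, camera, calibration
from scipy.spatial.transform import Rotation as R
def ray(c,uv):
    uv=np.array(uv,float).reshape(-1,1,2)
    n=cv2.undistortPoints(uv,c["mtx"],c["dist_coeffs"]).reshape(-1,2)
    Rm=cv2.Rodrigues(np.array(c["rvec"]))[0]; t=np.array(c["tvec"]).ravel()
    o=-Rm.T@t
    d=np.c_[n,np.ones(len(n))]@Rm
    return o,d/np.linalg.norm(d,axis=1)[:,None]
def onplane(c,uv,z):
    o,d=ray(c,uv); return o+d*((z-o[2])/d[:,2])[:,None]
def proj(c,P):
    return cv2.projectPoints(np.array(P,float).reshape(-1,1,3),np.array(c["rvec"]),np.array(c["tvec"]),c["mtx"],c["dist_coeffs"])[0].reshape(-1,2)
def crop(im,x0,y0,w,h,s,fn):
    cv2.imwrite(fn,cv2.resize(im[y0:y0+h,x0:x0+w],None,fx=s,fy=s,interpolation=cv2.INTER_CUBIC))
E
python3 - <<'E'
from h import *
t=cv2.imread("pics/top0.png"); s=cv2.imread("pics/scene0.png")
crop(t,130,120,190,140,4,"pics/tc.png"); crop(s,155,125,150,120,5,"pics/sc.png")
E
```

```text
(no output)
```

View pics/tc.png

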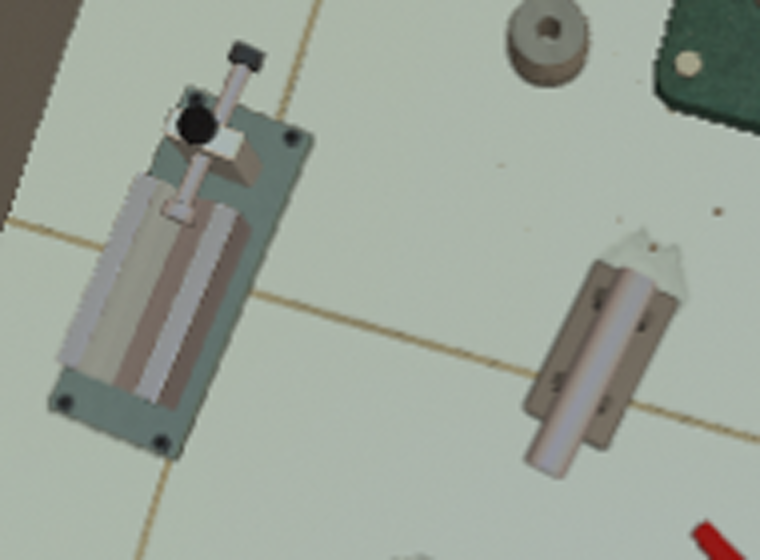

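View pics/sc.png

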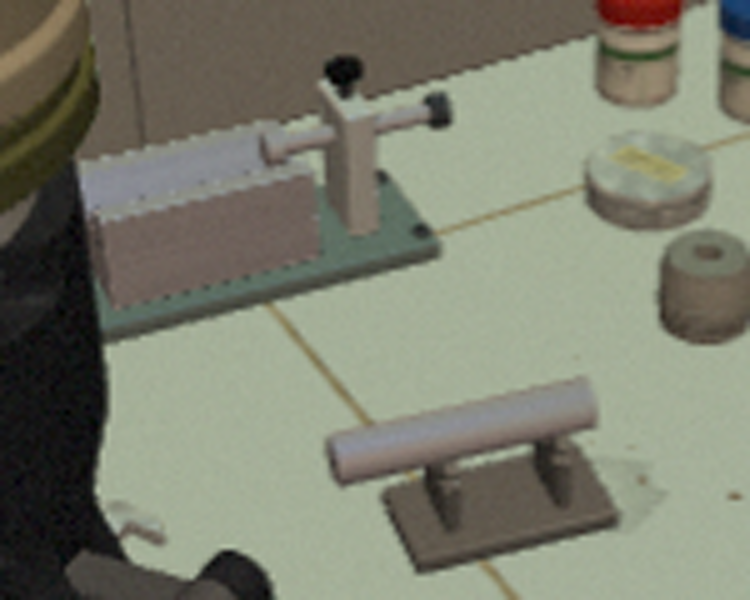

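```bash
python3 - <<'E'
from h import *
c=calibration("top")
f=lambda L: np.array(L)/4+np.array([130,120])
g=onplane(c,f([(187,86),(314,135),(178,460),(50,408)])-0.5+.5,0.012)
print("plate",g.round(4)); 
b=g[[0,1,2,3]]; ctr=g.mean(0); ax=(g[0]+g[1]-g[2]-g[3])/2; yaw=np.arctan2(ax[1],ax[0]); print(ctr,np.linalg.norm(ax),yaw, "origin",ctr-0.01*np.array([np.cos(yaw),np.sin(yaw),0]))
# block top edges (62mm): corners outer
k=onplane(c,f([(58,360),(180,408),(148,174),(250,215)]),0.062); print("block",k.round(4))
p=onplane(c,f([(546,466),(640,272)]),0.05); print("pin",p.round(4),np.linalg.norm(p[1]-p[0]),np.arctan2(*(p[1]-p[0])[[1,0]]),p.mean(0))
p=onplane(c,f([(526,458),(600,262),(565,478),(680,295)]),0.01); print("crad",p.round(4))
print("calib cam pos",ray(c,[[0,0]])[0])
print("spanner",onplane(c,[[203,270],[168,270],[238,265]],0.005).round(3), onplane(c,[[274,305],[314,283]],.005).round(3))
print("machine edge",onplane(c,[[126,197],[189,15],[0,160]],.0).round(3))
E
```

```text
plate [[ 0.6703 -0.1653  0.012 ]
 [ 0.6446 -0.2355  0.012 ]
 [ 0.4692 -0.1715  0.012 ]
 [ 0.4944 -0.102   0.012 ]]
[ 0.56962641 -0.16858783  0.012     ] 0.18691193406039408 -0.3477574148675942 origin [ 0.56022501 -0.16517993  0.012     ]
block [[ 0.5147 -0.118   0.062 ]
 [ 0.4925 -0.1809  0.062 ]
 [ 0.6106 -0.1581  0.062 ]
 [ 0.5907 -0.2112  0.062 ]]
pin [[ 0.4693 -0.3631  0.05  ]
 [ 0.5684 -0.4086  0.05  ]] 0.10901123217632895 -0.4302868323912631 [ 0.51881687 -0.3858414   0.05      ]
crad [[ 0.4752 -0.3532  0.01  ]
 [ 0.5797 -0.39    0.01  ]
 [ 0.4653 -0.3738  0.01  ]
 [ 0.5631 -0.4326  0.01  ]]
calib cam pos [ 0.42499711 -0.34927726  0.93126584]
spanner [[ 0.398 -0.233  0.005]
 [ 0.396 -0.16   0.005]
 [ 0.411 -0.306  0.005]] [[ 0.331 -0.382  0.005]
 [ 0.377 -0.465  0.005]]
machine edge [[ 0.548 -0.059  0.   ]
 [ 0.982 -0.171  0.   ]
 [ 0.625  0.247 -0.   ]]
```

```bash
python3 - <<'E'
from h import *
c=calibration("wrist"); ob=get_obs(); Rt=R.from_quat(ob["ee_rot"])
o,d=ray(c,[[255,197],[255,0],[255,384]]); 
print("cam in tool",Rt.inv().apply(o-ob["position"]).round(4)); print(Rt.inv().apply(d).round(3)); print(Rt.as_matrix().round(3))
t=cv2.imread("pics/top0.png"); s=cv2.imread("pics/scene0.png")
# check cross view: project estimates in scene
cs=calibration("scene")
crop(s,0,0,384,288,2,"pics/s2.png")
o=np.array([0.5602,-0.1652,0]);ux=np.array([np.cos(-.348),np.sin(-.348),0]);uy=np.array([-ux[1],ux[0],0]);uz=np.array([0,0,1])
P=[o+ux*x+uy*y+uz*z for x,y,z in [(105,38,12),(105,-38,12),(45,-28,62),(45,28,62),(-60,-28,62)] for x,y,z in [(x/1e3,y/1e3,z/1e3)]]
print((proj(cs,P)-[155,125])*5)
print((proj(cs,[[.4693,-.3631,.05],[.5684,-.4086,.05]])-[155,125])*5)
E
```

```text
cam in tool [ 0.0645 -0.0002 -0.1423]
[[-0.259 -0.001  0.966]
 [ 0.289 -0.001  0.957]
 [-0.712 -0.001  0.702]]
[[ 0.954  0.301 -0.   ]
 [ 0.301 -0.954  0.001]
 [-0.    -0.001 -1.   ]]
[[387.73798895 168.22278334]
 [446.07554562 241.33812321]
 [318.99161855 173.11770934]
 [279.02367979 119.24135212]
 [104.79391719 225.83602538]]
[[340.49161373 460.8326984 ]
 [594.60261517 401.57847712]]
```

View pics/s2.png

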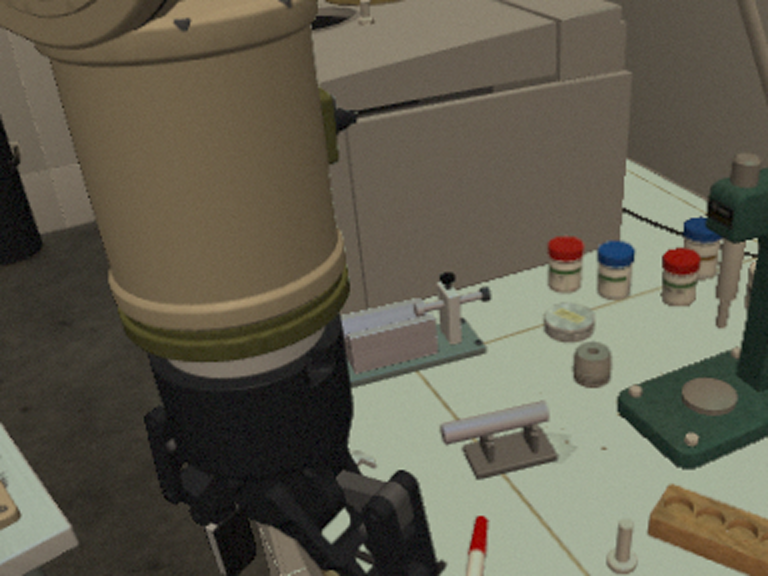

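```bash
python3 -m handwheel '[{"jaw":85,"delta_pos":[0.04,-0.014,0],"turn":0.03},{"jaw":85,"delta_pos":[0.08,-0.028,0],"turn":0.06},{"jaw":85,"delta_pos":[0.12,-0.042,0.005],"turn":0.09},{"jaw":85,"delta_pos":[0.16,-0.056,0.01],"turn":0.12},{"jaw":85,"delta_pos":[0.2,-0.07,0.015],"turn":0.15},{"jaw":85,"delta_pos":[0.24,-0.085,0.02],"turn":0.18},{"jaw":85,"delta_pos":[0.28,-0.1,0.03],"turn":0.21},{"jaw":85,"delta_pos":[0.32,-0.114,0.04],"turn":0.234},{"jaw":85,"delta_pos":[0.352,-0.125,0.05],"turn":0.234},{"jaw":85,"delta_pos":[0.352,-0.125,0.05],"turn":0.234}]' 80; python3 - <<'E'
from h import *
o=get_obs(); print(o["clock"],o["position"],o["joint_pos"],o["ft_force"],R.from_quat(o["ee_rot"]).as_matrix().round(4))
import pickle
c=calibration("wrist"); pickle.dump((c,o),open("w1.pkl","wb"))
im=camera("wrist")[:,:,::-1]; cv2.imwrite("pics/w1.png",im)
E
```

```text
clock: 0.98
position: [0.492, -0.3627, 0.1789]
ee_rot: [0.978, -0.208, -0.0, -0.003]
ft_force: [0.2, 1.3, 0.5]
grip_width: 0.995
0.9833 [ 0.49201677 -0.36268308  0.17887304] [ 0.7145825   0.34387194 -0.18940863  1.55956897  0.06211021  1.24669765
 -1.4739408 ] [0.24423753 1.30257882 0.47458385] [[ 9.134e-01 -4.071e-01  4.000e-04]
 [-4.070e-01 -9.134e-01  5.200e-03]
 [-1.700e-03 -4.900e-03 -1.000e+00]]
```

View pics/w1.png

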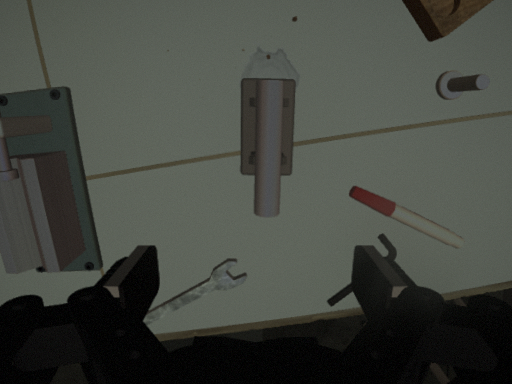

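The wrist view shows the pin upright from (269,80) to (267,215), well aligned with the tool. Now I'll enlarge it to get its edges.

```bash
python3 - <<'E'
from h import *
im=cv2.imread("pics/w1.png"); crop(im,225,60,90,170,4.7/1.4,"pics/w1c.png")
E
```

```text
(no output)
```

View pics/w1c.png

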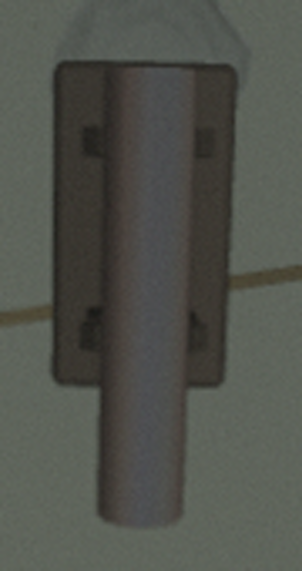

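```bash
python3 - <<'E'
from h import *
import pickle
c,o=pickle.load(open("w1.pkl","rb"))
f=lambda L: np.array(L)/(4.7/1.4)+np.array([225,60])
a=onplane(c,f([(150.5,66),(140,527)]),0.061)
m=onplane(c,f([(106,100),(195,100),(97,480),(185,480)]),0.05); mf=(m[0]+m[1])/2; mn=(m[2]+m[3])/2
d=(mf-mn);d/=np.linalg.norm(d); yaw=np.arctan2(d[1],d[0]); print("ends",a.round(4),np.linalg.norm(a[0]-a[1]),"yaw",yaw,"width",np.linalg.norm(m[0]-m[1]),np.linalg.norm(m[2]-m[3]))
en=mn+d*((a[1]-mn)@d); ef=mn+d*((a[0]-mn)@d); ctr=(en+ef)/2
print("near",en,"far",ef,"ctr",ctr)
g=ctr-d*0.037; g[2]=0.05; print("grasp",g)
Rt=R.from_quat(o["ee_rot"]); x=Rt.as_matrix()[:,0]; print("tool yaw",np.arctan2(x[1],x[0]))
t=g.copy(); t[2]=0.031
print("delta tool",Rt.inv().apply(t-o["position"]), "turn scaled",-(yaw-np.arctan2(x[1],x[0]))/np.pi)
E
```

```text
ends [[ 0.5665 -0.4076  0.061 ]
 [ 0.4675 -0.3619  0.061 ]] 0.10906698629864367 yaw -0.4350427953730272 width 0.020998915206660196 0.02250752845841603
near [ 0.46732179 -0.36219503  0.05      ] far [ 0.56622916 -0.40816111  0.05      ] ctr [ 0.51677547 -0.38517807  0.05      ]
grasp [ 0.48322195 -0.36958445  0.05      ]
tool yaw -0.4192203279797832
delta tool [-0.00497056  0.01060491  0.1478318 ] turn scaled 0.005036447795090237
```

```bash
python3 -m handwheel '[{"jaw":85,"delta_pos":[0,0,0],"turn":0},{"jaw":85,"delta_pos":[0,0,0],"turn":0}]'; python3 - <<'E'
from h import *
o=get_obs(); Rt=R.from_quat(o["ee_rot"]); x=Rt.as_matrix()[:,0]
print(o["clock"],o["position"],o["joint_velocities"].round(4)); print(Rt.as_matrix().round(4))
t=np.array([0.4834,-0.3697,0.031])
print("delta tool",Rt.inv().apply(t-o["position"]), "turn scaled",-(-.434-np.arctan2(x[1],x[0]))/np.pi)
E
```

```text
clock: 1.2
position: [0.4853, -0.3718, 0.1813]
ee_rot: [0.977, -0.214, -0.0, 0.0]
ft_force: [-0.7, -1.3, -0.1]
grip_width: 0.993
1.2 [ 0.48534401 -0.3718439   0.18132954] [ 0.0152 -0.011   0.0077 -0.0013 -0.0014 -0.0004  0.0005]
[[ 9.088e-01 -4.172e-01 -6.000e-04]
 [-4.172e-01 -9.088e-01 -5.000e-04]
 [-3.000e-04  7.000e-04 -1.000e+00]]
delta tool [-0.00261315 -0.00124647  0.15032952] turn scaled 0.001153224277690696
```

```bash
python3 -m handwheel '[{"jaw":60,"delta_pos":[-0.0025,-0.001,0.03],"turn":0.001},{"jaw":60,"delta_pos":[-0.0025,-0.001,0.06],"turn":0.001},{"jaw":60,"delta_pos":[-0.0025,-0.001,0.09],"turn":0.001},{"jaw":60,"delta_pos":[-0.0025,-0.001,0.11],"turn":0.001},{"jaw":60,"delta_pos":[-0.0025,-0.001,0.125],"turn":0.001},{"jaw":60,"delta_pos":[-0.0025,-0.001,0.138],"turn":0.001},{"jaw":60,"delta_pos":[-0.0025,-0.001,0.146],"turn":0.001},{"jaw":60,"delta_pos":[-0.0025,-0.001,0.150],"turn":0.001},{"jaw":60,"delta_pos":[-0.0025,-0.001,0.150],"turn":0.001},{"jaw":60,"delta_pos":[-0.0025,-0.001,0.150],"turn":0.001}]' 80; python3 - <<'E'
from h import *
c=calibration("wrist"); o=get_obs(); Rt=R.from_quat(o["ee_rot"]); x=Rt.as_matrix()[:,0]
print(o["position"],np.arctan2(x[1],x[0]),o["ft_force"])
print(Rt.inv().apply(np.array([0.4834,-0.3697,0.031])-o["position"]))
im=camera("wrist")[:,:,::-1]; cv2.imwrite("pics/w2.png",im)
E
```

```text
clock: 2.03
position: [0.4846, -0.3694, 0.0322]
ee_rot: [0.977, -0.215, 0.001, 0.0]
ft_force: [-0.3, -0.2, 0.8]
grip_width: 0.702
[ 0.48464699 -0.36942903  0.0321532 ] -0.4328389148155395 [-0.32747236 -0.18280418  0.79809675]
[-0.0010197   0.00076866  0.00115223]
```

View pics/w2.png

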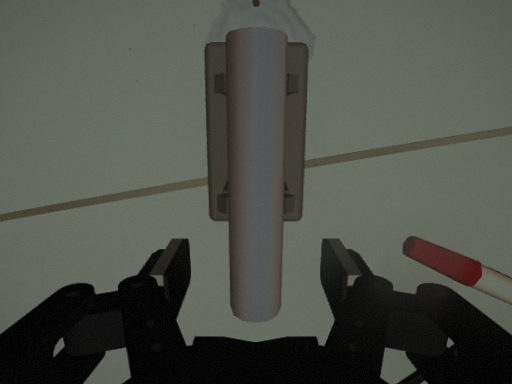

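The pin (column 255) lies centred between the pads (188 and 322), so I can close the gripper.

```bash
python3 -m handwheel '[{"jaw":15,"delta_pos":[0,0,0],"turn":0},{"jaw":15,"delta_pos":[0,0,0],"turn":0},{"jaw":15,"delta_pos":[0,0,0],"turn":0},{"jaw":15,"delta_pos":[0,0,0],"turn":0},{"jaw":15,"delta_pos":[0,0,0],"turn":0},{"jaw":15,"delta_pos":[0,0,0],"turn":0},{"jaw":15,"delta_pos":[0,0,0],"turn":0},{"jaw":15,"delta_pos":[0,0,0],"turn":0}]' 80; python3 - <<'E'
from h import *
o=get_obs(); Rt=R.from_quat(o["ee_rot"]); x=Rt.as_matrix()[:,0]
print(o["position"],np.arctan2(x[1],x[0]),o["ft_force"],o["torque"],o["grip_width"]*85.4)
E
```

```text
clock: 2.75
position: [0.4845, -0.3693, 0.0317]
ee_rot: [0.977, -0.215, 0.0, 0.0]
ft_force: [-1.6, -0.8, 4.6]
grip_width: 0.23
[ 0.48447147 -0.36934784  0.03171962] -0.43278116377285963 [-1.55713467 -0.79044344  4.60998581] [-0.35927897  0.18835359  0.01377306] 19.667691509552903
```

```bash
python3 -m handwheel '[{"jaw":15,"delta_pos":[0,0,-0.008],"turn":0},{"jaw":15,"delta_pos":[0,0,-0.02],"turn":0},{"jaw":15,"delta_pos":[0,0,-0.04],"turn":0},{"jaw":15,"delta_pos":[0,0,-0.06],"turn":0},{"jaw":15,"delta_pos":[0,0,-0.08],"turn":0},{"jaw":15,"delta_pos":[0,0,-0.1],"turn":0},{"jaw":15,"delta_pos":[0,0,-0.1],"turn":0},{"jaw":15,"delta_pos":[0,0,-0.1],"turn":0}]'; python3 - <<'E'
from h import *
import pickle
o=get_obs(); Rt=R.from_quat(o["ee_rot"]); x=Rt.as_matrix()[:,0]
print(o["position"],np.arctan2(x[1],x[0]),o["ft_force"],o["torque"],o["grip_width"]*85.4)
c=calibration("wrist"); pickle.dump((c,o),open("w3.pkl","wb"))
im=camera("wrist")[:,:,::-1]; cv2.imwrite("pics/w3.png",im)
E
```

```text
clock: 3.42
position: [0.485, -0.369, 0.1327]
ee_rot: [0.977, -0.214, 0.001, 0.0]
ft_force: [-0.5, -0.3, -1.9]
grip_width: 0.231
[ 0.48499732 -0.36895049  0.13272765] -0.43211142868395164 [-0.4728366  -0.25304172 -1.85176428] [0.03645145 0.07656303 0.02005313] 19.71755796373714
```

View pics/w3.png

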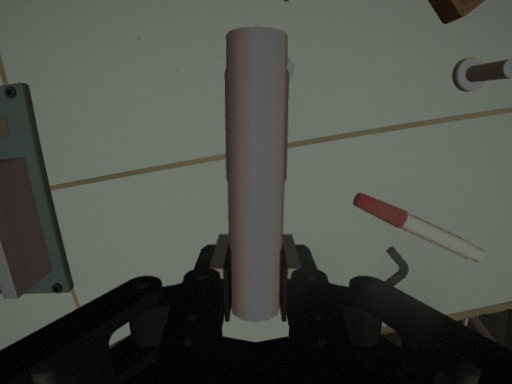

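The pin is held, with its ends still at rows 28 and 320, so it hasn't tilted. Next I'll move beside and above the gauge to measure it from close by.

```bash
python3 -m handwheel '[{"jaw":15,"delta_pos":[-0.005,-0.005,-0.03],"turn":0},{"jaw":15,"delta_pos":[-0.02,-0.025,-0.055],"turn":-0.005},{"jaw":15,"delta_pos":[-0.04,-0.05,-0.067],"turn":-0.01},{"jaw":15,"delta_pos":[-0.06,-0.08,-0.067],"turn":-0.015},{"jaw":15,"delta_pos":[-0.08,-0.11,-0.067],"turn":-0.02},{"jaw":15,"delta_pos":[-0.093,-0.13,-0.067],"turn":-0.025},{"jaw":15,"delta_pos":[-0.0985,-0.1395,-0.067],"turn":-0.027},{"jaw":15,"delta_pos":[-0.0985,-0.1395,-0.067],"turn":-0.027},{"jaw":15,"delta_pos":[-0.0985,-0.1395,-0.067],"turn":-0.027},{"jaw":15,"delta_pos":[-0.0985,-0.1395,-0.067],"turn":-0.027}]'; python3 - <<'E'
from h import *
import pickle
o=get_obs(); Rt=R.from_quat(o["ee_rot"]); x=Rt.as_matrix()[:,0]
print(o["position"],np.arctan2(x[1],x[0]),o["ft_force"],o["torque"],o["joint_pos"])
c=calibration("wrist"); pickle.dump((c,o),open("w4.pkl","wb"))
im=camera("wrist")[:,:,::-1]; cv2.imwrite("pics/w4.png",im)
crop(im,0,0,256,300,2,"pics/w4c.png")
E
```

```text
clock: 4.3
position: [0.4531, -0.2023, 0.1977]
ee_rot: [0.985, -0.174, -0.0, 0.0]
ft_force: [0.1, -0.1, -1.7]
grip_width: 0.228
[ 0.45307933 -0.20228545  0.19773381] -0.34944974466980594 [ 0.13470014 -0.09825466 -1.73529334] [ 0.00660051  0.01942666 -0.08207594] [ 0.60858769  0.08897259 -0.29500078  1.82609349  0.02767323  1.23131622
 -1.61479747]
```

View pics/w4.png

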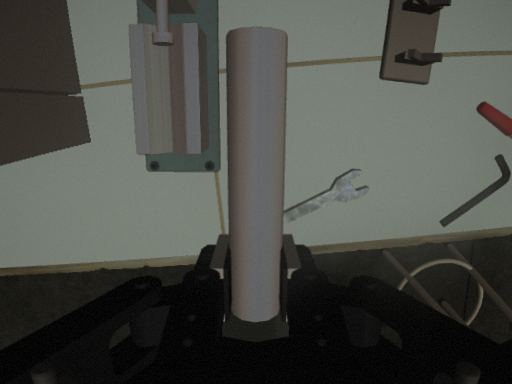

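View pics/w4c.png

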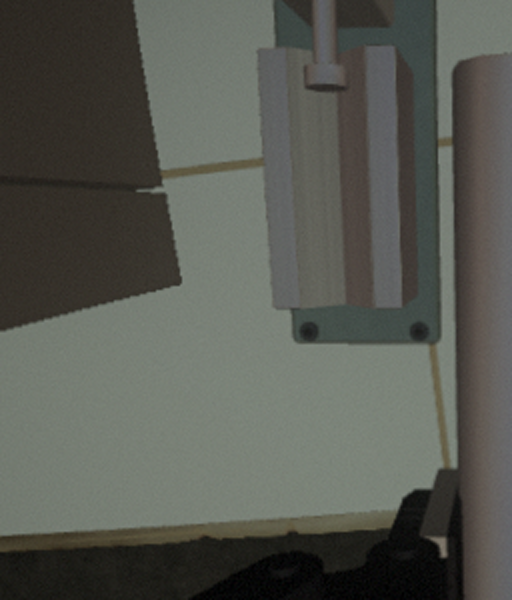

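```bash
python3 - <<'E'
from h import *
im=cv2.imread("pics/w4.png"); im=cv2.convertScaleAbs(im,alpha=2.0)
crop(im,120,10,110,170,3.5,"pics/w4d.png")
g=cv2.GaussianBlur(cv2.cvtColor(cv2.imread("pics/w4.png"),cv2.COLOR_BGR2GRAY).astype(np.float32),(0,0),0.8)
for v in (60,80,100,120,140):
    r=g[v-1:v+2].mean(0); d=np.diff(r); print(v,[(i+0.5,round(float(d[i]),1)) for i in range(125,220) if abs(d[i])>3 and abs(d[i])>=abs(d[i-1]) and abs(d[i])>=abs(d[i+1])])
E
```

```text
60 [(129.5, -11.4), (144.5, -3.2), (168.5, -8.3), (183.5, 10.3), (198.5, -17.4), (206.5, 4.3), (218.5, 26.1)]
80 [(132.5, 3.2), (145.5, -3.5), (169.5, -8.2), (183.5, 9.4), (198.5, -15.2), (206.5, 4.4), (218.5, 30.3)]
100 [(132.5, -10.8), (145.5, -3.8), (170.5, -9.3), (184.5, 9.7), (198.5, -15.0), (207.5, 5.9), (216.5, -3.6), (219.5, 24.4)]
120 [(133.5, -11.5), (147.5, -4.6), (171.5, -8.8), (185.5, 10.1), (199.5, -19.9), (207.5, 3.8), (219.5, 27.3)]
140 [(134.5, -11.2), (148.5, -3.3), (172.5, -8.4), (186.5, 10.9), (200.5, -20.1), (208.5, 5.3), (219.5, 21.6)]
```

View pics/w4d.png

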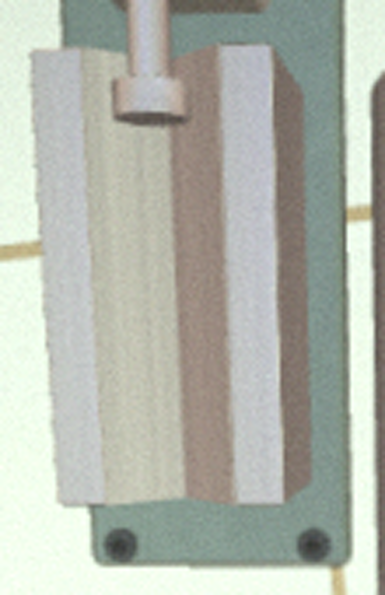

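```bash
cat > gauge.py <<'E'
from h import *
import pickle
c,o=pickle.load(open("w4.pkl","rb"))
g=cv2.GaussianBlur(cv2.cvtColor(cv2.imread("pics/w4.png"),cv2.COLOR_BGR2GRAY).astype(np.float32),(0,0),0.8)
def track(u0,v0,u1,v1,z):
    pts=[]
    for v in np.arange(v0,v1,3):
        u=u0+(u1-u0)*(v-v0)/(v1-v0); i0=int(u)-3
        d=np.abs(np.diff(g[v,i0:i0+8])); k=int(np.argmax(d[1:-1]))+1
        den=d[k-1]-2*d[k]+d[k+1]; off=0.5*(d[k-1]-d[k+1])/den if den else 0
        pts.append((i0+k+0.5+off,v))
    P=onplane(c,pts,z)
    vx,vy,x0,y0=cv2.fitLine(P[:,:2].astype(np.float32),cv2.DIST_HUBER,0,1e-4,1e-4).ravel()
    if vx<0: vx,vy=-vx,-vy
    return np.array([x0,y0]),np.array([vx,vy])
def px(u,v): return (u+.5)/3.5-.5+120,(v+.5)/3.5-.5+10
L=[]
for n,a,b,z in [("Lo",(33,50),(58,500),.062),("Lg",(80,50),(105,500),.062),("Rg",(220,45),(235,500),.062),("Ro",(272,45),(283,500),.062),("bot",(172,130),(187,490),.0464)]:
    a=px(*a);b=px(*b); v0=int(a[1])+8; v1=int(b[1])-3
    s=lambda v:a[0]+(b[0]-a[0])*(v-a[1])/(b[1]-a[1])
    p,d=track(s(v0),v0,s(v1),v1,z); L.append((n,p,d)); print(n,p,np.arctan2(d[1],d[0]))
yaw=np.mean([np.arctan2(d[1],d[0]) for n,p,d in L]); ux=np.array([np.cos(yaw),np.sin(yaw)]); uy=np.array([-ux[1],ux[0]])
print("yaw",yaw); [print(n,(p@uy).round(5)) for n,p,d in L]
yc=np.mean([L[i][1]@uy for i in range(4)])
fr=onplane(c,[px(58,504),px(283,503),px(105,504),px(235,503)],.062)[:,:2]@ux; bk=onplane(c,[px(40,47),px(250,44)],.062)[:,:2]@ux
print("front",fr,"back",bk); xf=fr.mean()
mouth=ux*xf+uy*yc; print("mouth",mouth,"origin",mouth+.06*ux)
# plate front corners
pc=onplane(c,[px(95,562),px(350,566)],.012)[:,:2]; print("plate front x",pc@ux-xf,"y",pc@uy-yc)
st=onplane(c,[px(150,124),px(150,118)],.055)[:,:2]@ux-xf; print("stop face depth ~",st)
# pin in tool at w4 (held)
E
python3 gauge.py
```

```text
Lo [ 0.56265104 -0.13421133] -0.35770553
Lg [ 0.55962765 -0.14551888] -0.3560328
Rg [ 0.5488361  -0.17588352] -0.3569564
Ro [ 0.54119265 -0.18577561] -0.35618877
bot [ 0.5460943  -0.15776463] -0.35528046
yaw -0.35643277
Lo 0.07055
Lg 0.0589
Rg 0.02668
Ro 0.01474
bot 0.0427
front [0.52279241 0.52305638 0.52277424 0.52303011] back [0.62745962 0.62705865]
mouth [ 0.50495258 -0.14242895] origin [ 0.56118143 -0.16336496]
plate front x [-0.02378297 -0.02470108] y [ 0.03636621 -0.03835738]
stop face depth ~ [0.08843945 0.08978238]
```

```bash
cat > pinhold.py <<'E'
from h import *
import pickle
for w in ("w3","w4"):
    c,o=pickle.load(open(w+".pkl","rb"))
    g=cv2.GaussianBlur(cv2.cvtColor(cv2.imread(f"pics/{w}.png"),cv2.COLOR_BGR2GRAY).astype(np.float32),(0,0),0.8)
    Rt=R.from_quat(o["ee_rot"]); z=o["position"][2]+0.0183
    def edge(v,lo,hi):
        d=np.abs(np.diff(g[v,lo:hi])); k=int(np.argmax(d)); return lo+k+.5
    mids=[]
    for v in range(50,225,5):
        a,b=edge(v,222,236),edge(v,278,292)
        P=onplane(c,[(a,v),(b,v)],z); q=Rt.inv().apply(P-o["position"]); mids.append(q.mean(0))
    m=np.array(mids); k=np.polyfit(m[:,0],m[:,1],1); print(w,"axis y=%.4f*x+%.5f"%tuple(k), "res",np.std(m[:,1]-np.polyval(k,m[:,0])))
    col=g[:,250:262].mean(1); d=np.abs(np.diff(col)); kf=15+np.argmax(d[15:50]); kn=300+np.argmax(d[300:340]); 
    P=onplane(c,[(256,kf+.5),(256,kn+.5)],z+.011); print(kf,kn,Rt.inv().apply(P-o["position"]).round(4), "tool yaw",np.arctan2(*Rt.as_matrix()[[1,0],0]))
E
python3 pinhold.py
```

```text
w3 axis y=0.0056*x+0.00029 res 7.765513115790374e-05
26 321 [[ 0.0906  0.0006 -0.0291]
 [-0.0176  0.0006 -0.0293]] tool yaw -0.43211142868395164
w4 axis y=0.0003*x+0.00050 res 0.00023920527004797323
25 321 [[ 0.0909  0.0005 -0.0294]
 [-0.0176  0.0005 -0.0293]] tool yaw -0.34944974466980594
```

```bash
python3 - <<'E'
from h import *
import pickle
c,o=pickle.load(open("w4.pkl","rb"))
print(onplane(c,[(90,141),(0,164),(81,95),(67,0)],0).round(3))
Rt=R.from_quat(o["ee_rot"]); o=get_obs(); Rt=R.from_quat(o["ee_rot"])
print(o["position"],Rt.inv().apply(np.array([.4799,-.1325,.075])-o["position"]), (np.arctan2(*Rt.as_matrix()[[1,0],0])+.3564)/np.pi, -o["position"])
E
```

```text
[[ 0.544 -0.051  0.   ]
 [ 0.56   0.06   0.   ]
 [ 0.59  -0.063  0.   ]
 [ 0.679 -0.088  0.   ]]
[ 0.45312238 -0.20238985  0.19779759] [ 0.00129319 -0.07485158  0.12278619] 0.002097973336673412 [-0.45312238  0.20238985 -0.19779759]
```

```bash
python3 -m handwheel '[{"jaw":15,"delta_pos":[0.001,-0.02,0.01],"turn":0.002},{"jaw":15,"delta_pos":[0.0013,-0.045,0.03],"turn":0.002},{"jaw":15,"delta_pos":[0.0013,-0.065,0.055],"turn":0.002},{"jaw":15,"delta_pos":[0.0013,-0.0748,0.08],"turn":0.002},{"jaw":15,"delta_pos":[0.0013,-0.0748,0.1],"turn":0.002},{"jaw":15,"delta_pos":[0.0013,-0.0748,0.115],"turn":0.002},{"jaw":15,"delta_pos":[0.0013,-0.0748,0.123],"turn":0.002},{"jaw":15,"delta_pos":[0.0013,-0.0748,0.123],"turn":0.002},{"jaw":15,"delta_pos":[0.0013,-0.0748,0.123],"turn":0.002},{"jaw":15,"delta_pos":[0.0013,-0.0748,0.123],"turn":0.002}]'; python3 - <<'E'
from h import *
o=get_obs(); Rt=R.from_quat(o["ee_rot"]); x=Rt.as_matrix()[:,0]
print(o["position"],np.arctan2(x[1],x[0]),o["ft_force"],o["torque"])
print(Rt.as_matrix().round(4))
im=camera("wrist")[:,:,::-1]; cv2.imwrite("pics/w5.png",im)
im=camera("scene")[:,:,::-1]; crop(im,100,60,240,180,3,"pics/s5.png")
print(Rt.inv().apply(np.array([.4799,-.1325,.0437])-get_obs()["position"]))
E
```

```text
clock: 5.18
position: [0.4808, -0.1317, 0.0763]
ee_rot: [0.984, -0.176, 0.001, 0.0]
ft_force: [0.3, -1.0, -1.8]
grip_width: 0.235
[ 0.48081913 -0.13171986  0.07627572] -0.354817778296948 [ 0.29125833 -0.95657415 -1.83125805] [0.03292138 0.09421178 0.00590968]
[[ 9.377e-01 -3.474e-01  1.400e-03]
 [-3.474e-01 -9.377e-01 -5.000e-04]
 [ 1.500e-03 -0.000e+00 -1.000e+00]]
[-0.00056849  0.0012334   0.03266884]
```

View pics/w5.png

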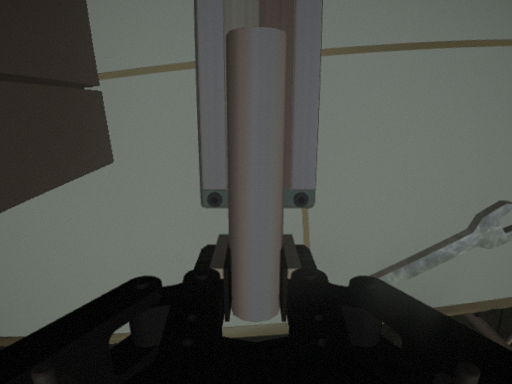

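View pics/s5.png

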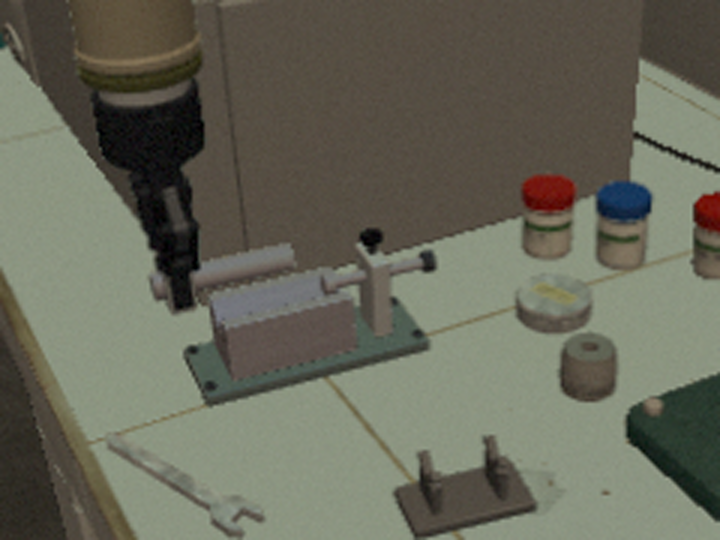

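The pin (228–287) lies centred over the block (197–321). I'll lower it to just short of contact, then feel the rest of the way.

```bash
python3 -m handwheel '[{"jaw":15,"delta_pos":[-0.0003,0.0005,0.01],"turn":0},{"jaw":15,"delta_pos":[-0.0003,0.0005,0.018],"turn":0},{"jaw":15,"delta_pos":[-0.0003,0.0005,0.024],"turn":0},{"jaw":15,"delta_pos":[-0.0003,0.0005,0.027],"turn":0},{"jaw":15,"delta_pos":[-0.0003,0.0005,0.027],"turn":0},{"jaw":15,"delta_pos":[-0.0003,0.0005,0.027],"turn":0},{"jaw":15,"delta_pos":[-0.0003,0.0005,0.027],"turn":0}]'; python3 - <<'E'
from h import *
o=get_obs(); Rt=R.from_quat(o["ee_rot"]); x=Rt.as_matrix()[:,0]
print(o["position"],np.arctan2(x[1],x[0]),o["ft_force"],o["torque"])
print(Rt.inv().apply(np.array([.4799,-.1325,.0437])-o["position"]))
E
```

```text
clock: 5.87
position: [0.4799, -0.1314, 0.0485]
ee_rot: [0.984, -0.176, 0.0, 0.0]
ft_force: [0.5, 0.3, -1.7]
grip_width: 0.226
[ 0.47988521 -0.13143993  0.04850992] -0.35384568981559267 [ 0.5218817   0.26885908 -1.72801233] [-0.04086063 -0.01151233  0.01274937]
[0.00037935 0.00098939 0.00481004]
```

```bash
python3 -m handwheel '[{"jaw":15,"delta_pos":[0,0.0008,0.001],"turn":0.001},{"jaw":15,"delta_pos":[0,0.0008,0.002],"turn":0.001},{"jaw":15,"delta_pos":[0,0.0008,0.003],"turn":0.001},{"jaw":15,"delta_pos":[0,0.0008,0.0035],"turn":0.001},{"jaw":15,"delta_pos":[0,0.0008,0.0035],"turn":0.001},{"jaw":15,"delta_pos":[0,0.0008,0.0035],"turn":0.001}]'; python3 - <<'E'
from h import *
o=get_obs(); Rt=R.from_quat(o["ee_rot"]); x=Rt.as_matrix()[:,0]
print(o["position"],np.arctan2(x[1],x[0]),o["ft_force"],o["torque"])
print(Rt.inv().apply(np.array([.4799,-.1325,.0437])-o["position"]))
E
```

```text
clock: 6.37
position: [0.4794, -0.1322, 0.0448]
ee_rot: [0.984, -0.178, -0.0, 0.0]
ft_force: [0.5, -0.2, -2.2]
grip_width: 0.228
[ 0.47936358 -0.13217321  0.04481658] -0.3570482394005676 [ 0.45192688 -0.21454651 -2.22780134] [0.01860246 0.06136589 0.01994337]
[0.00061679 0.00011864 0.00111659]
```

Not touching yet, so I'll go on in 0.5 mm steps.

```bash
python3 -m handwheel '[{"jaw":15,"delta_pos":[0,0,0.0005],"turn":0},{"jaw":15,"delta_pos":[0,0,0.001],"turn":0},{"jaw":15,"delta_pos":[0,0,0.001],"turn":0},{"jaw":15,"delta_pos":[0,0,0.001],"turn":0}]'; python3 -m handwheel '[{"jaw":15,"delta_pos":[0,0,0.0005],"turn":0},{"jaw":15,"delta_pos":[0,0,0.0005],"turn":0},{"jaw":15,"delta_pos":[0,0,0.0005],"turn":0}]';  python3 - <<'E'
from h import *
o=get_obs(); print(o["position"].round(5),o["ft_force"],o["torque"])
E
```

```text
clock: 6.7
position: [0.4795, -0.1325, 0.044]
ee_rot: [0.984, -0.178, 0.0, 0.0]
ft_force: [-0.8, -0.8, 1.0]
grip_width: 0.23
clock: 6.95
position: [0.4795, -0.1325, 0.0436]
ee_rot: [0.984, -0.178, 0.0, 0.0]
ft_force: [-3.5, -1.0, 5.3]
grip_width: 0.228
[ 0.47948 -0.13247  0.04364] [-3.48374067 -0.97080458  5.34580671] [-0.32744556  0.4217922  -0.02162366]
```

Contact: the upward force went from −2 to +5 N at TCP z 0.0436. Now I'll release.

```bash
python3 -m handwheel '[{"jaw":24,"delta_pos":[0,0,-0.0003],"turn":0},{"jaw":28,"delta_pos":[0,0,-0.0003],"turn":0},{"jaw":40,"delta_pos":[0,0,-0.0003],"turn":0},{"jaw":50,"delta_pos":[0,0,-0.0003],"turn":0},{"jaw":50,"delta_pos":[0,0,-0.0003],"turn":0},{"jaw":50,"delta_pos":[0,0,-0.0003],"turn":0}]' 20; python3 - <<'E'
from h import *
import pickle
o=get_obs(); print(o["position"].round(5),o["ft_force"],o["torque"])
c=calibration("wrist"); pickle.dump((c,o),open("w6.pkl","wb"))
im=camera("wrist")[:,:,::-1]; cv2.imwrite("pics/w6.png",im)
im=camera("scene")[:,:,::-1]; crop(im,130,100,130,110,5,"pics/s6.png")
E
```

```text
clock: 7.45
position: [0.4794, -0.1321, 0.0435]
ee_rot: [0.984, -0.177, -0.0, -0.0]
ft_force: [0.6, 0.2, 0.1]
grip_width: 0.587
[ 0.47939 -0.1321   0.04355] [0.63997299 0.24099481 0.07117071] [0.05488052 0.02909118 0.02051229]
```

View pics/w6.png

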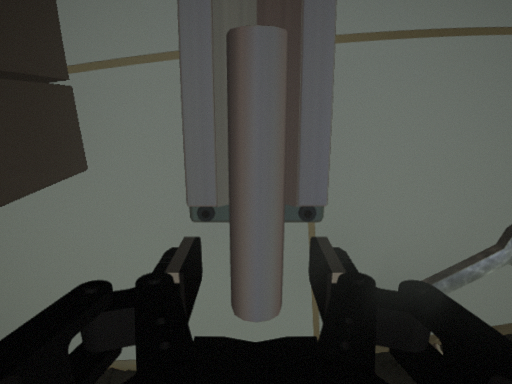

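View pics/s6.png

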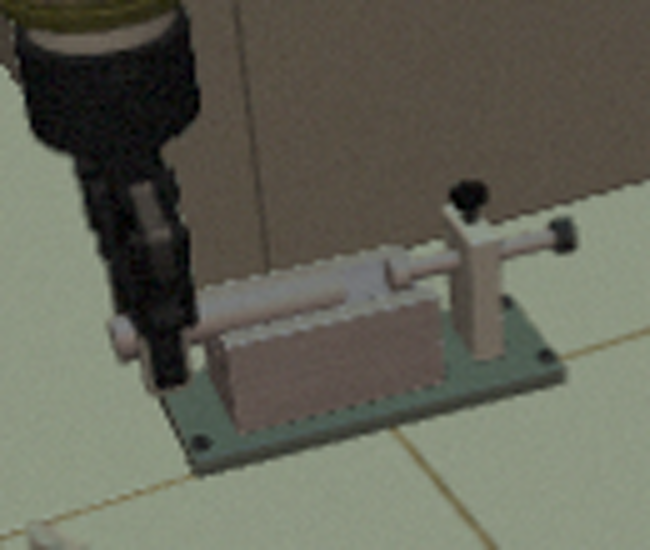

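The pin lies in the groove, free between the open pads. I'll back off 45 mm and shut the fingers so they can push its end face.

```bash
python3 -m handwheel '[{"jaw":50,"delta_pos":[-0.015,0,0],"turn":0},{"jaw":50,"delta_pos":[-0.035,0,0],"turn":0},{"jaw":50,"delta_pos":[-0.05,0,-0.003],"turn":0},{"jaw":40,"delta_pos":[-0.05,0.0,-0.006],"turn":0},{"jaw":0,"delta_pos":[-0.05,0,-0.006],"turn":0},{"jaw":0,"delta_pos":[-0.05,0,-0.006],"turn":0},{"jaw":0,"delta_pos":[-0.05,0,-0.006],"turn":0},{"jaw":0,"delta_pos":[-0.05,0,-0.006],"turn":0},{"jaw":0,"delta_pos":[-0.05,0,-0.006],"turn":0},{"jaw":0,"delta_pos":[-0.05,0,-0.006],"turn":0}]' 40; python3 - <<'E'
from h import *
import pickle
o=get_obs(); print(o["position"].round(5),o["ft_force"],o["torque"])
c=calibration("wrist"); pickle.dump((c,o),open("w7.pkl","wb"))
im=camera("wrist")[:,:,::-1]; cv2.imwrite("pics/w7.png",im)
for i in range(3): print(get_obs()["ft_force"].round(2)); camera("top")
E
```

```text
clock: 8.38
position: [0.4327, -0.1148, 0.0495]
ee_rot: [0.984, -0.178, -0.0, -0.0]
ft_force: [0.1, -0.2, -0.2]
grip_width: 0.0
[ 0.43267 -0.11476  0.04945] [ 0.1283318  -0.16621911 -0.19732553] [-0.00997787 -0.03608992  0.03607837]
[-0.13  0.55 -0.12]
[-0.35 -0.05  1.11]
[ 0.74 -0.19  0.35]
```

View pics/w7.png

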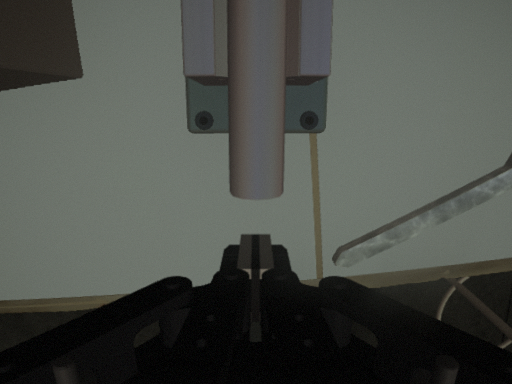

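```bash
python3 -m handwheel '[{"jaw":0,"delta_pos":[0.006,0,0],"turn":0},{"jaw":0,"delta_pos":[0.012,0,0],"turn":0},{"jaw":0,"delta_pos":[0.015,0,0],"turn":0},{"jaw":0,"delta_pos":[0.017,0,0],"turn":0},{"jaw":0,"delta_pos":[0.019,0,0],"turn":0},{"jaw":0,"delta_pos":[0.021,0,0],"turn":0},{"jaw":0,"delta_pos":[0.023,0,0],"turn":0},{"jaw":0,"delta_pos":[0.025,0,0],"turn":0}]'; python3 - <<'E'
from h import *
o=get_obs(); print(o["position"].round(5),o["ft_force"],o["torque"])
c=calibration("wrist")
im=camera("wrist")[:,:,::-1]; cv2.imwrite("pics/w8.png",im)
ux=np.array([.9371,-.3489,0])
for i in range(6): ob=get_obs(); print((ob["ft_force"]@ux).round(2),((ob["position"]-[.50495,-.1424,0])@ux*1e3).round(2)); camera("top")
E
```

```text
clock: 9.25
position: [0.4557, -0.1234, 0.0495]
ee_rot: [0.984, -0.178, -0.0, 0.0]
ft_force: [-0.8, 1.5, 0.4]
grip_width: -0.002
[ 0.45571 -0.12343  0.04947] [-0.84814572  1.51175414  0.44906293] [ 0.10368572  0.34486389 -0.02974951]
-0.95 -52.34
-0.14 -52.36
0.23 -52.36
0.94 -52.36
-0.07 -52.41
-0.26 -52.43
```

View pics/w8.png

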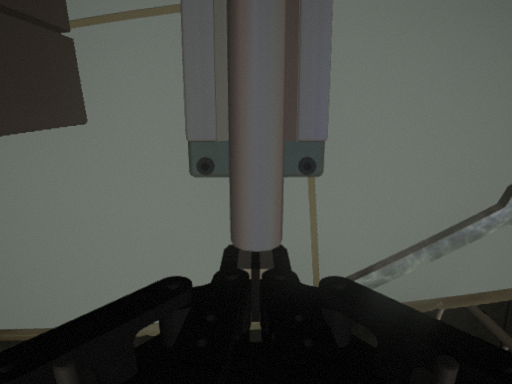

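```bash
python3 - <<'E'
from h import *
import pickle
ux=np.array([.9371,-.3489,0]); M=np.array([.50495,-.1424,0])
c,o=pickle.load(open("w7.pkl","rb")); print((onplane(c,[(256,198)],.073)-M)@ux)
c=calibration("wrist"); print((onplane(c,[(256,249)],.073)-M)@ux)
E
```

```text
[-0.04507896]
[-0.04097367]
```

```bash
cat > feel.py <<'E'
from h import *
import sys
n=int(sys.argv[1]) if len(sys.argv)>1 else 4
ux=np.array([.9371,-.3489,0]); M=np.array([.50495,-.1424,0]); f=[];p=[];F=[];T=[]
for i in range(n):
    ob=get_obs(); f.append(ob["ft_force"]@ux); F.append(ob["ft_force"]);T.append(ob["torque"]); p.append((ob["position"]-M)@ux*1e3); camera("top")
print(get_obs()["clock"],"fx",np.round(f,2),"mean %.2f"%np.mean(f),"x",np.round(p,2),"F",np.mean(F,0).round(2),"T",np.mean(T,0).round(3))
E
python3 -m handwheel '[{"jaw":0,"delta_pos":[0.001,0,0],"turn":0},{"jaw":0,"delta_pos":[0.002,0,0],"turn":0},{"jaw":0,"delta_pos":[0.0035,0,0],"turn":0},{"jaw":0,"delta_pos":[0.005,0,0],"turn":0},{"jaw":0,"delta_pos":[0.0065,0,0],"turn":0},{"jaw":0,"delta_pos":[0.008,0,0],"turn":0},{"jaw":0,"delta_pos":[0.009,0,0],"turn":0},{"jaw":0,"delta_pos":[0.01,0,0],"turn":0}]'; python3 feel.py; python3 - <<'E'
from h import *
crop(camera("top")[:,:,::-1],130,120,90,120,5,"pics/t9.png")
E
```

```text
clock: 10.27
position: [0.4654, -0.127, 0.0496]
ee_rot: [0.984, -0.178, -0.0, 0.0]
ft_force: [-2.7, 1.4, 0.2]
grip_width: 0.001
10.4667 fx [-3.04 -1.11 -1.38 -1.19] mean -1.68 x [-42.43 -42.27 -42.24 -42.29] F [-1.54  0.67  0.23] T [0.062 0.236 0.018]
```

View pics/t9.png

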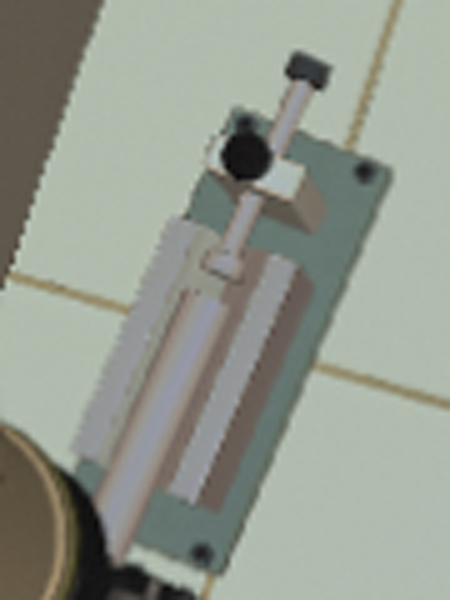

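The top view shows the pin's far end at crop (210,300) and the stop disc at about (222,280), leaving a gap of about 9 mm. That agrees with my estimate, so I'll go on slowly.

```bash
python3 -m handwheel '[{"jaw":0,"delta_pos":[0.0008,0,0],"turn":0},{"jaw":0,"delta_pos":[0.0016,0,0],"turn":0},{"jaw":0,"delta_pos":[0.0024,0,0],"turn":0},{"jaw":0,"delta_pos":[0.0032,0,0],"turn":0},{"jaw":0,"delta_pos":[0.004,0,0],"turn":0},{"jaw":0,"delta_pos":[0.0045,0,0],"turn":0},{"jaw":0,"delta_pos":[0.005,0,0],"turn":0}]'; python3 feel.py 3; python3 - <<'E'
from h import *
crop(camera("top")[:,:,::-1],150,140,50,60,10,"pics/t10.png")
E
```

```text
clock: 11.1
position: [0.47, -0.1287, 0.0496]
ee_rot: [0.984, -0.178, -0.0, 0.0]
ft_force: [-1.9, 0.9, 0.4]
grip_width: 0.002
11.25 fx [-2.11 -1.54 -1.4 ] mean -1.68 x [-37.49 -37.42 -37.43] F [-1.57  0.61  1.21] T [0.173 0.368 0.01 ]
```

View pics/t10.png

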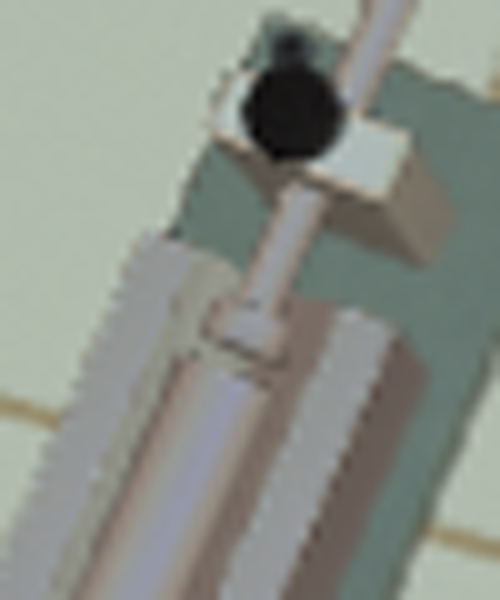

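```bash
python3 -m handwheel '[{"jaw":0,"delta_pos":[0.0005,0,0],"turn":0},{"jaw":0,"delta_pos":[0.001,0,0],"turn":0},{"jaw":0,"delta_pos":[0.0015,0,0],"turn":0},{"jaw":0,"delta_pos":[0.002,0,0],"turn":0}]'; python3 feel.py 3
```

```text
clock: 11.63
position: [0.4719, -0.1294, 0.0496]
ee_rot: [0.984, -0.178, 0.0, 0.0]
ft_force: [-2.5, 0.4, 2.1]
grip_width: 0.003
11.7833 fx [-2.54 -2.44 -2.01] mean -2.33 x [-35.49 -35.4  -35.38] F [-2.23  0.69  1.5 ] T [0.179 0.357 0.007]
```

```bash
python3 -m handwheel '[{"jaw":0,"delta_pos":[0.0004,0,0],"turn":0},{"jaw":0,"delta_pos":[0.0008,0,0],"turn":0}]'; python3 feel.py 2;  python3 -m handwheel '[{"jaw":0,"delta_pos":[0.0004,0,0],"turn":0},{"jaw":0,"delta_pos":[0.0007,0,0],"turn":0}]'; python3 feel.py 3
```

```text
clock: 11.95
position: [0.4726, -0.1297, 0.0496]
ee_rot: [0.984, -0.178, -0.0, 0.0]
ft_force: [-1.7, 1.1, 1.4]
grip_width: -0.004
12.05 fx [-1.96 -2.37] mean -2.17 x [-34.75 -34.65] F [-1.98  0.89  1.31] T [ 0.154  0.428 -0.016]
clock: 12.22
position: [0.4733, -0.1299, 0.0496]
ee_rot: [0.984, -0.178, -0.0, 0.0]
ft_force: [-1.7, 1.3, 1.6]
grip_width: 0.004
12.3667 fx [-2.01 -2.81 -1.28] mean -2.03 x [-34.03 -33.96 -33.97] F [-1.83  0.91  1.5 ] T [0.18  0.405 0.005]
```

```bash
for i in 1; do python3 -m handwheel '[{"jaw":0,"delta_pos":[0.0003,0,0],"turn":0},{"jaw":0,"delta_pos":[0.0005,0,0],"turn":0}]' | head -1; python3 feel.py 3; done; python3 -m handwheel '[{"jaw":0,"delta_pos":[0.0003,0,0],"turn":0},{"jaw":0,"delta_pos":[0.0005,0,0],"turn":0}]' | head -1; python3 feel.py 3;  python3 - <<'E'
from h import *
crop(camera("top")[:,:,::-1],150,140,50,60,10,"pics/t11.png")
E
```

```text
clock: 12.53
12.6833 fx [-3.31 -2.83 -2.27] mean -2.80 x [-33.51 -33.51 -33.5 ] F [-2.77  0.6   1.44] T [0.201 0.385 0.002]
clock: 12.85
13.0 fx [-2.79 -2.82 -2.44] mean -2.68 x [-33.02 -32.99 -32.98] F [-2.54  0.87  1.8 ] T [ 0.221  0.413 -0.005]
```

View pics/t11.png

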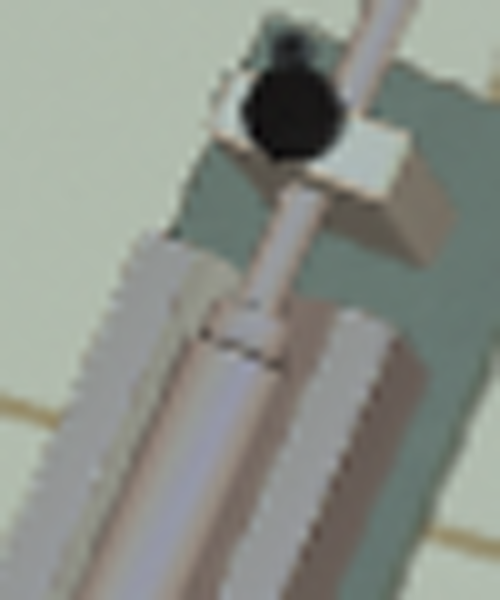

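In the top view the pin's end has all but closed the gap, with only a thin dark line left at (240,350). I'll use 0.2–0.3 mm steps from here.

```bash
python3 -m handwheel '[{"jaw":0,"delta_pos":[0.0003,0,0],"turn":0}]' | head -1; python3 feel.py 4
```

```text
clock: 13.13
13.3333 fx [-3.26 -3.49 -1.67 -1.86] mean -2.57 x [-32.75 -32.67 -32.71 -32.67] F [-2.36  1.03  1.34] T [0.207 0.432 0.001]
```

```bash
python3 -m handwheel '[{"jaw":0,"delta_pos":[0.0003,0,0],"turn":0}]' | head -1; python3 feel.py 4
```

```text
clock: 13.42
13.6167 fx [-2.71 -3.44 -2.25 -1.57] mean -2.49 x [-32.46 -32.42 -32.41 -32.39] F [-2.43  0.61  1.64] T [ 0.233  0.44  -0.003]
```

```bash
python3 -m handwheel '[{"jaw":0,"delta_pos":[0.0003,0,0],"turn":0}]' | head -1; python3 feel.py 4
```

```text
clock: 13.7
13.9 fx [-2.12 -3.03 -1.42 -2.36] mean -2.23 x [-32.17 -32.09 -32.08 -32.11] F [-1.98  1.08  1.6 ] T [0.211 0.413 0.002]
```

```bash
python3 -m handwheel '[{"jaw":0,"delta_pos":[0.0003,0,0],"turn":0}]' | head -1; python3 feel.py 4
```

```text
clock: 13.98
14.1833 fx [-2.41 -2.2  -3.08 -2.21] mean -2.48 x [-31.86 -31.77 -31.8  -31.81] F [-2.08  1.51  2.12] T [ 0.237  0.42  -0.021]
```

```bash
python3 -m handwheel '[{"jaw":0,"delta_pos":[0.0003,0,0],"turn":0}]' | head -1; python3 feel.py 4
```

```text
clock: 14.27
14.4667 fx [-4.02 -3.1  -2.38 -2.91] mean -3.10 x [-31.64 -31.66 -31.65 -31.64] F [-2.76  1.47  2.72] T [ 0.274  0.66  -0.012]
```

```bash
python3 -m handwheel '[{"jaw":0,"delta_pos":[0.0003,0,0],"turn":0}]' | head -1; python3 feel.py 4
```

```text
clock: 14.55
14.75 fx [-7.32 -6.15 -4.78 -4.57] mean -5.70 x [-31.64 -31.64 -31.64 -31.6 ] F [-5.2   2.4   3.53] T [ 0.447  1.01  -0.004]
```

```bash
python3 -m handwheel '[{"jaw":0,"delta_pos":[0.0002,0,0],"turn":0}]' | head -1; python3 feel.py 4
```

```text
clock: 14.83
15.0333 fx [-7.13 -6.53 -6.66 -6.15] mean -6.62 x [-31.64 -31.63 -31.65 -31.67] F [-6.07  2.66  4.46] T [0.461 1.211 0.016]
```

The pin has met the stop: the TCP stays at −31.64 mm while the force rises from 2.5 to 6.6 N. About 4.5 N is also pressing the pin's end down, so I'll ease that off.

```bash
python3 -m handwheel '[{"jaw":0,"delta_pos":[0,0,-0.0004],"turn":0}]' | head -1; python3 feel.py 4; python3 - <<'E'
from h import *
crop(camera("top")[:,:,::-1],150,140,50,60,10,"pics/t12.png")
crop(camera("scene")[:,:,::-1],150,120,100,80,7,"pics/s12.png")
E
```

```text
clock: 15.12
15.3167 fx [-3.59 -4.69 -4.63 -5.06] mean -4.49 x [-31.61 -31.66 -31.63 -31.63] F [-4.14  1.76 -0.29] T [ 0.393  0.91  -0.005]
```

View pics/t12.png

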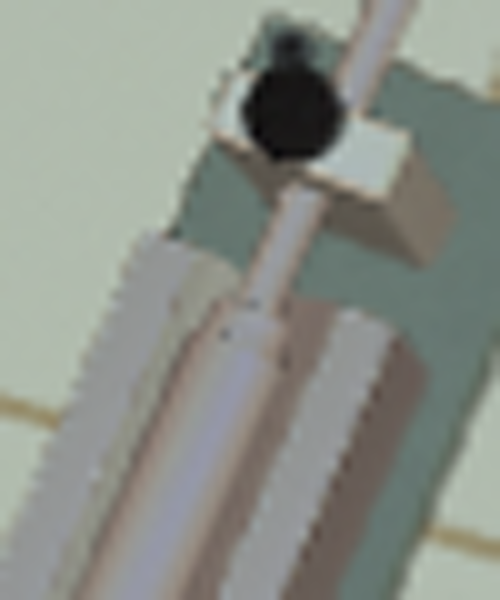

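View pics/s12.png

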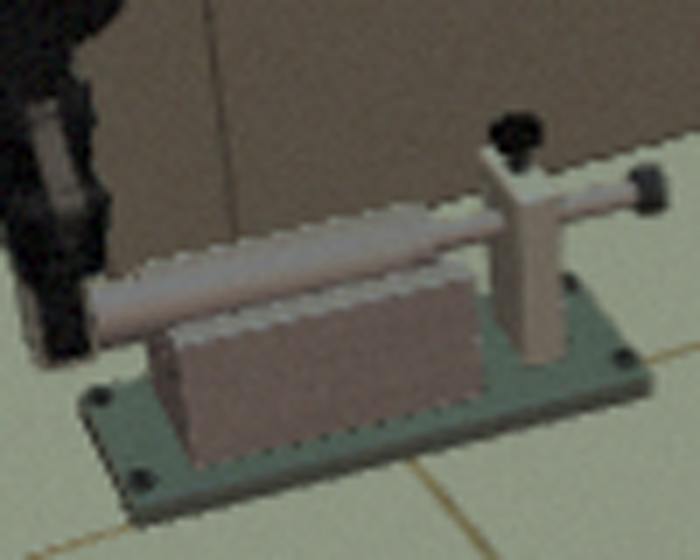

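```bash
python3 -m handwheel '[{"jaw":0,"delta_pos":[0.0003,0,-0.0001],"turn":0}]' | head -1; python3 feel.py 5
```

```text
clock: 15.5
15.75 fx [-7.35 -5.86 -6.33 -5.9  -6.25] mean -6.34 x [-31.56 -31.59 -31.62 -31.6  -31.59] F [-5.81  2.55  0.35] T [0.533 1.152 0.022]
```

The push is 6.3 N, so about 4.5–5 N at the stop once groove friction is taken off. The vertical force is near zero and the pin isn't moving. Now I'll back off straight.

```bash
python3 -m handwheel '[{"jaw":0,"delta_pos":[-0.001,0,0],"turn":0},{"jaw":0,"delta_pos":[-0.004,0,0],"turn":0},{"jaw":0,"delta_pos":[-0.015,0,0],"turn":0},{"jaw":0,"delta_pos":[-0.035,0,0],"turn":0},{"jaw":0,"delta_pos":[-0.05,0,-0.02],"turn":0},{"jaw":0,"delta_pos":[-0.05,0,-0.05],"turn":0},{"jaw":0,"delta_pos":[-0.05,0,-0.09],"turn":0},{"jaw":0,"delta_pos":[-0.05,0,-0.12],"turn":0},{"jaw":0,"delta_pos":[-0.05,0,-0.12],"turn":0},{"jaw":0,"delta_pos":[-0.05,0,-0.12],"turn":0}]'; python3 - <<'E'
from h import *
import pickle
c=calibration("wrist"); o=get_obs(); pickle.dump((c,o),open("w13.pkl","wb"))
im=camera("wrist")[:,:,::-1]; cv2.imwrite("pics/w13.png",im)
crop(camera("top")[:,:,::-1],135,130,80,110,5,"pics/t13.png")
crop(camera("scene")[:,:,::-1],150,120,100,80,7,"pics/s13.png")
cv2.imwrite("pics/top13.png",camera("top")[:,:,::-1])
E
```

```text
clock: 16.58
position: [0.4311, -0.1142, 0.1723]
ee_rot: [0.984, -0.178, 0.003, 0.001]
ft_force: [-0.6, 0.7, -0.6]
grip_width: -0.001
```

View pics/w13.png

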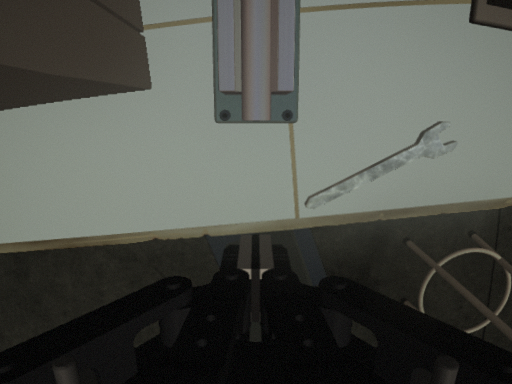

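View pics/t13.png

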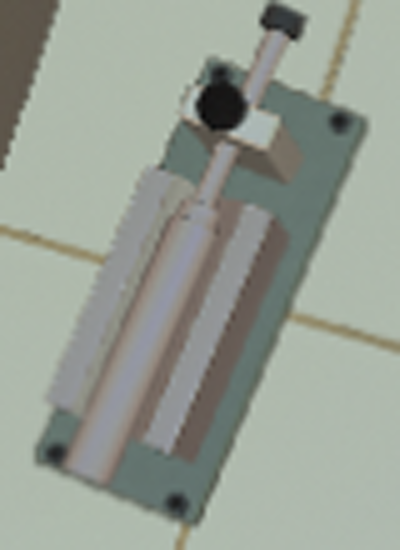

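View pics/s13.png

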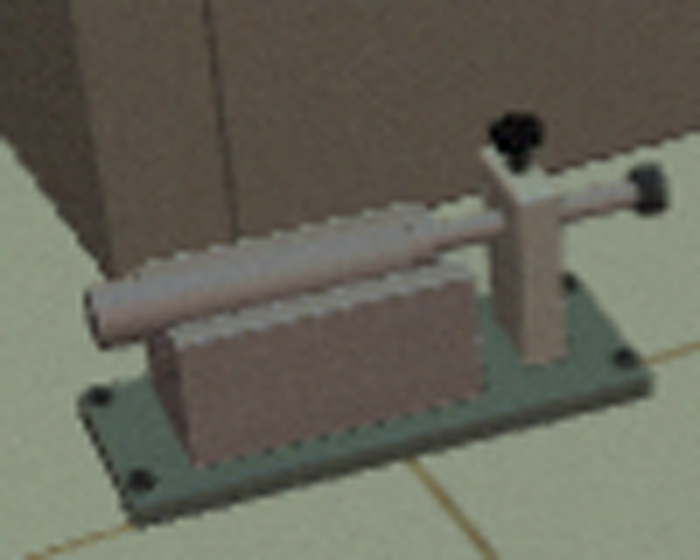

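View pics/top13.png

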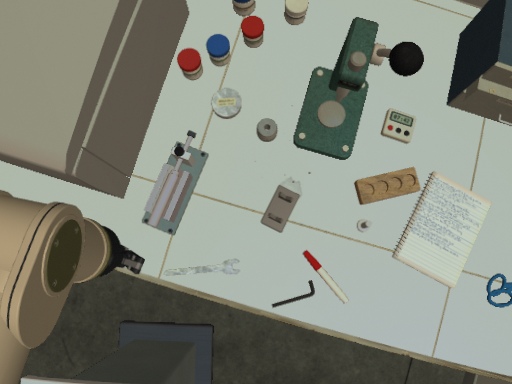

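```bash
python3 - <<'E'
from h import *
a=cv2.imread("pics/top0.png"); b=cv2.imread("pics/top13.png"); ag,bg=[cv2.cvtColor(i,cv2.COLOR_BGR2GRAY).astype(np.float32) for i in (a,b)]
# stop rod rear knob and bystanders: shift by phaseCorrelate
for n,(u,v,w) in dict(stopknob=(191,134,12),tin=(226,102,36),die=(267,129,26),punch=(364,226,22),marker=(325,277,56),hexkey=(295,295,50),spanner=(203,269,80),thumb=(179,152,12)).items():
    h=w//2; A=ag[v-h:v+h,u-h:u+h];B=bg[v-h:v+h,u-h:u+h]
    print(n,np.round(cv2.phaseCorrelate(A,B,cv2.createHanningWindow(A.shape[::-1],cv2.CV_32F)),2), "maxdiff",np.abs(A-B).max())
ux=np.array([.9371,-.3489,0]);M=np.array([.50495,-.1424,.062])
c=calibration("scene"); n=M-.0203*ux; f=M+.0897*ux
print("scene crop expected ends axis",(proj(c,[n,f,n+[0,0,.011],f+[0,0,.011],n-[0,0,.011]])-[150,120]+.5)*7)
E
```

```text
Traceback (most recent call last):
ValueError: setting an array element with a sequence. The requested array has an inhomogeneous shape after 1 dimensions. The detected shape was (2,) + inhomogeneous part.
```

```bash
python3 - <<'E'
from h import *
a=cv2.imread("pics/top0.png"); b=cv2.imread("pics/top13.png"); ag,bg=[cv2.cvtColor(i,cv2.COLOR_BGR2GRAY).astype(np.float32) for i in (a,b)]
for n,(u,v,w) in dict(stopknob=(191,134,12),tin=(226,102,36),die=(267,129,26),punch=(364,226,22),marker=(325,277,56),hexkey=(295,295,50),spanner=(203,269,80),thumb=(179,152,12)).items():
    h=w//2; A=ag[v-h:v+h,u-h:u+h];B=bg[v-h:v+h,u-h:u+h]
    s,r=cv2.phaseCorrelate(A.copy(),B.copy(),cv2.createHanningWindow(A.shape[::-1],cv2.CV_32F)); print(n,np.round(s,2),round(r,2),"maxdiff",np.abs(A-B).max())
ux=np.array([.9371,-.3489,0]);M=np.array([.50495,-.1424,.062])
c=calibration("scene"); n=M-.0203*ux; f=M+.0897*ux
print("scene crop expected ends axis",(proj(c,[n,f,n+[0,0,.011],f+[0,0,.011],n-[0,0,.011]])-[150,120]+.5)*7)
E
```

```text
stopknob [0.05 0.01] 0.97 maxdiff 26.0
tin [-0.02 -0.08] 0.98 maxdiff 6.0
die [0.55 0.51] 1.01 maxdiff 5.0
punch [-0.01 -0.08] 1.01 maxdiff 6.0
marker [-0.02 -0.  ] 1.0 maxdiff 6.0
hexkey [-0.01  0.03] 0.99 maxdiff 6.0
spanner [ 0.09 -0.01] 1.0 maxdiff 6.0
thumb [ 0.09 -0.11] 1.0 maxdiff 5.0
scene crop expected ends axis [[102.25895724 323.35399732]
 [413.7319638  249.69412703]
 [ 97.80102326 295.36789973]
 [411.40909926 222.12702823]
 [106.66976408 350.9785711 ]]
```

Nothing on the bench has moved; the die's 0.5 px comes from its odd window size, as the difference there is only noise. Next I'll check more closely that the pin lies level and not propped on the stop.

```bash
python3 - <<'E'
from h import *
imgs=[cv2.cvtColor(camera("scene"),cv2.COLOR_RGB2GRAY).astype(np.float32) for _ in range(4)]
g=cv2.GaussianBlur(np.mean(imgs,0),(0,0),0.7); c=calibration("scene")
cv2.imwrite("pics/s14.png",cv2.resize(np.clip(g[135:180,155:235]*1.4,0,255).astype(np.uint8),None,fx=9,fy=9,interpolation=cv2.INTER_CUBIC))
ux=np.array([.9371,-.3489,0]);uy=np.array([.3489,.9371,0]);uz=np.array([0,0,1.]);M=np.array([.50495,-.1424,.062])
th=np.linspace(0,2*np.pi,180)
def edge(u,v):
    v0=int(round(v))-3; d=g[v0+1:v0+8,u]-g[v0:v0+7,u]; k=np.argmax(np.abs(d[1:-1]))+1; e=np.abs(d); den=e[k-1]-2*e[k]+e[k+1]
    return v0+k+.5+(0.5*(e[k-1]-e[k+1])/den if den else 0), d[k]
for s in np.arange(-.015,.085,.01):
    P=M+s*ux; q=proj(c,[P+.011*(np.cos(t)*uy+np.sin(t)*uz) for t in th]); top=q[q[:,1].argmin()]; 
    # upper silhouette: interpolate row at integer col
    q2=proj(c,[P+.001*ux+.011*(np.cos(t)*uy+np.sin(t)*uz) for t in th])
    # tangent direction
    ax=proj(c,[P,P+.01*ux]); t=(ax[1]-ax[0]); nrm=np.array([t[1],-t[0]])/np.linalg.norm(t)
    if nrm[1]>0: nrm=-nrm
    r=q[(q@nrm).argmax()]; u=int(round(r[0])); vexp=r[1]+(u-r[0])*t[1]/t[0]
    v,d=edge(u,vexp)
    # block right top outer edge at the same s
    b=proj(c,[M+s*ux-.028*uy,M+(s+.01)*ux-.028*uy]); ub=int(round(b[0,0])); vb=b[0,1]+(ub-b[0,0])*(b[1,1]-b[0,1])/(b[1,0]-b[0,0]); w,dw=edge(ub,vb)
    print(round(s*1e3),"pin top obs-exp %.2f (%.0f)"%(v-vexp,d),"block edge obs-exp %.2f (%.0f)"%(w-vb,dw))
E
```

```text
-15 pin top obs-exp -1.19 (25) block edge obs-exp 2.33 (-24)
-5 pin top obs-exp -0.57 (11) block edge obs-exp -1.45 (-11)
5 pin top obs-exp 1.19 (10) block edge obs-exp -0.39 (-17)
15 pin top obs-exp 1.54 (10) block edge obs-exp -0.45 (-17)
25 pin top obs-exp 0.16 (9) block edge obs-exp -0.46 (-17)
35 pin top obs-exp 0.78 (9) block edge obs-exp -0.53 (-19)
45 pin top obs-exp -0.30 (8) block edge obs-exp -0.56 (-18)
55 pin top obs-exp -0.60 (6) block edge obs-exp -0.59 (-18)
65 pin top obs-exp -0.62 (7) block edge obs-exp -0.43 (-17)
75 pin top obs-exp -0.69 (7) block edge obs-exp -0.42 (-18)
```

View pics/s14.png

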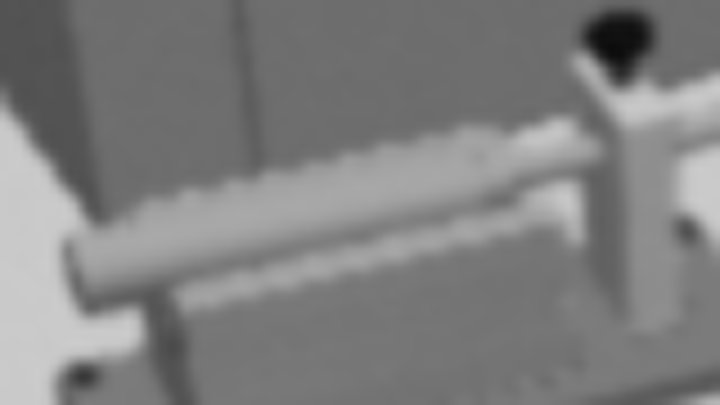

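At the far end the pin's top line is within about 0.2 px (0.4 mm) of where a level, seated pin should show, relative to the block edge. So it lies in the V and isn't tipped. Handing in.

```bash
python3 -c "
from workcell import hand_in,get_obs
print(get_obs()['clock']); print(hand_in())"
```

```text
16.9833
the job is handed in; nothing more can be done
None
```

The pin is lying in the V groove, pressed home against the end stop and released. I handed the job in at 17.0 s.

**What I did:** I gripped the pin about 18 mm from its near end and laid it in the groove with its far end about 64 mm in. I then released it, backed off, and pushed it along by its end face with the shut fingers.

**Finding the stop:** Contact came at about 89.7 mm from the mouth, against a camera estimate of 88.4–89.8 mm. There the pin stopped moving while the force climbed from 2.5 N.

**Press:** The final push measured 6.3 N. Groove friction takes about 1.5–2 N of that, so roughly 4.5–5 N reached the stop. I inferred that figure and did not measure it directly. At first the fingers were also pushing the pin's end down with about 4.5 N; I eased that off before the final press.

**Last checks:**
- **Contact:** the pictures show no gap between the pin and the stop.
- **Stop:** its rear knob moved less than 0.1 pixel (about 0.2 mm) from the start.
- **Other things on the bench:** they show no movement beyond image noise. The die read as 0.5 pixel, but that came from how I cropped the picture; its image had not changed.
- **Level:** at the far end the pin's top edge agrees with a level, seated pin to about 0.4 mm. Along the front and middle that edge could not be read cleanly (scatter of up to about 1.5 pixels), so I have no exact check of the tilt there.

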